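Stand the weighted kit case heavy end down in the low rest

TASK

Lift the flat wooden kit case by its bar handle, feel or see which end hides the heavy weight, and stand it heavy end down in the low wooden rest: its lower end square on the sloping ledge, its underside flat against the short back, handle side up and facing out over the ledge. Put the wrong way up it tips over the low back. Do it gently, without dropping the case, let go of it, and leave the jar, the bowl and the water dropper where they are.

Things in the scene. Friction and masses are not known exactly. Their poses are not given: they have to be found in the camera images.
- kit_case: Closed flat case of plain brown wood, 200 x 90 x 60 mm, 0.65 to 0.95 kg. Origin: centre of its underside; x along its length, y along its width, z up out of the lid. Both ends look the same; a hidden weight in one end, +x or -x, differently at each start, puts the centre of mass 42 to 51 mm from the middle toward it, 30 mm above the underside.
- case_handle (a point): Middle of the round steel bar handle that runs along the case's y above the middle of the lid: 10 mm thick, centre line 92 mm above the underside and 32 mm above the lid, 58 mm clear between its two posts. Axes as the case's. Lifted by it, the case pulls toward its heavy end, and swings on the bar if the grip is light.
- rest: Low leaning rest of dark wood, fixed, base 125 x 150 mm. Origin: at table level under its seat corner; x from its open front to its back, y along its 130 mm wide ledge, z up. The 68 mm deep ledge slopes down toward the back (35 degrees) and meets at a right angle a back only 34 mm high, leaning 55 degrees above level: the case's length rises along it, toward +x.
- rest_corner (a point): Middle of the inner corner line where the ledge meets the back, 34 mm above the table; the lower underside edge of the stood case lies on this line. Axes as the rest's.
- rest_lean (a point): Where the centre of the case's underside (its origin) is when it stands rightly in the rest: 100 mm up the 55 degree slope from rest_corner (57 mm in x, 82 mm in z). Axes as the rest's.
- jar: Small round jar with a lid, 50 mm wide and 50 mm tall, bystander; origin at the centre of its underside.
- bowl: White bowl standing upside down, 128 mm wide and 59 mm tall, bystander; origin at the centre of its underside.
- dropper: Round water dropper with a short neck, 71 mm wide and 71 mm tall, bystander; origin at the centre of its underside.

How it is judged:
By the outcome, as a careful person would: the job done as asked, in the order asked, and still so for the second after the job is handed in, with the robot touching nothing.
It also fails if it takes over 48 s, if anything falls off the work surface, if the arm or the gripper's body presses on something with over 40 N, if the wrist force passes 120 N, or if a joint passes its speed limit or range.

ROBOT

A 6-joint arm with a two-finger parallel gripper is mounted at the origin on a cart in front of the work surface, level with it; the furniture and walls round the work are solid. World frame = base frame: x ahead of the robot, y to its left, z up, the work surface at z = 0. Lengths are in m, angles in rad, forces in N, time in s.
With the tool pointing down it reaches from about 0.15 to 0.775 m from the base axis. Payload 6.1 kg.
Tool frame: the origin (TCP) lies midway between the tips of the shut fingers; the grasp point (between the pads) lies 19 mm behind it; z points along the fingers, y is the line along which they close (so a half turn about z gives the same grasp; the last joint's range is limited). The gripper opens to 85 mm and grips with 20 to 120 N. Pads are 22 mm wide; open, the fingers measure 114 mm over their backs; the gripper's body (76 mm by 85 mm) begins 54 mm behind the grasp point. The pads swing forward as they close: fully open they stand 13 mm farther back than shut.
Start: joints at [1.188, 0.126, -0.04, 1.405, 0, 1.571], TCP at [0.196, 0.487, 0.205] pointing down, gripper open.
Joint ranges: [-2.72, 2.72], [-0.95, 1.95], [-1.27, 1.35], [-1.78, 2.02], [-1.46, 1.47], [-3.14, 3.14]. Speed limits (rad/s): [2.39, 2.39, 3.01, 3.14, 3.14, 3.14].

INTERFACE

Orientations are given as a unit quaternion [x, y, z, w].
In Python, from bench import status, eyes, order gives the robot as it stands.
- The arm moves only by the shell command python3 -m crank 'ROWS' [FORCE]. ROWS is JSON, a list of rows, each a list of 7 numbers: the shift along the tool's x, y, z in m, then the turn, a rotation vector about the tool's x, y, z in degrees, then the gripper's target within -1 to 1 (fully open at 1, half-way at 0, shut at -1). A call has 1 to 8 rows; each row shifts and turns the commanded pose from where the row before left it, along the tool's axes as they then stand; what a row does not reach is not made up. A row lasts 1/12 s, in which the tool goes at most 41.7 mm and 7.16 degrees, less where a joint would pass 70% of its speed; a pose out of reach is approached as far as the arm can. A call with a gripper value outside its range is refused whole. The fingers move at their own pace and stop on an object; FORCE is the grip in N (left out, the last holds). Time passes only in rows, so rows that do not move let the fingers close. It gives the time, the measured TCP pose, the force, the opening and the grip force at its end, in the units of the state.
- status.get_obs(): the state, without advancing time (a new reading comes with each control period).
- eyes.snapshot(name): name is "scene" or "top" or "wrist"; returns a dict with "img" (480x640x3 uint8, red, green, blue), "camera_matrix" (3x3 intrinsics, pixels), "k1" (the pictures are not rectified: a ray, as slopes to the right and down, at radius r is drawn at 1 + k1 r^2 times it, then the intrinsics apply), "world_to_cam" (4x4, takes a point from world to camera coordinates); the wrist camera has in their place "tool_from_camera" (4x4, takes a point from camera to tool coordinates, whose origin is the TCP and whose axes are the flange's). Camera axes: x right, y down, z forward; pixel columns grow to the right and rows downward; lengths in m; the calibration is good to about 2 mm. A picture is of the moment at which its call begins: read the wrist's pose just before it. There is no depth.
- order.sign_off(): hands the job in; it is judged then, once.
The state is a dict: "t": time; "joint_positions": joint angles; "qvel": joint speeds; "effort": joint torques, N m; "eef_pos": TCP position; "ee_rot": TCP orientation; "contact_force": force on the tool from outside, world axes, zero at the start; "torque": the same for the moment, N m; "finger_gap": finger opening in m; "gripper_force": force on a finger pad.
Only numpy, scipy, OpenCV 4.12 (cv2) and the standard library are available. Lean on these libraries where they do the work, as an engineer would, in place of code of your own. Each camera call takes 0.05 s, during which the arm holds its last target. There are 200 camera calls.

## Working session

There is one attempt and no reset: what is moved stays moved. The work goes in short steps, Python scripts to look and compute and a shell command to move; the robot and the scene stay as the last step left them, time stands still between calls to the robot, and variables do not carry over. Pictures are saved under pics/ and viewed, at most 10 in all, crops included, and the job is handed in when it is done.

```bash
mkdir -p pics; ls
cat > h.py <<'E'
import numpy as np,cv2
from bench import status,eyes,order
from scipy.spatial.transform import Rotation as R
def snap(n,f):
    o=status.get_obs();s=eyes.snapshot(n);cv2.imwrite('pics/'+f,s['img'][:,:,::-1])
    if n=='wrist':
        T=np.eye(4);T[:3,:3]=R.from_quat(o['ee_rot']).as_matrix();T[:3,3]=o['eef_pos']
        c2w=T@np.array(s['tool_from_camera'])
    else: c2w=np.linalg.inv(np.array(s['world_to_cam']))
    np.savez('pics/'+f[:-4]+'.npz',c2w=c2w,K=s['camera_matrix'],k1=s['k1']);return s['img']
def ray(f,uv):
    d=np.load('pics/'+f+'.npz');K=d['K'];k=float(d['k1'])
    p=np.array([(uv[0]-K[0,2])/K[0,0],(uv[1]-K[1,2])/K[1,1]]);q=p.copy()
    for _ in range(20):q=p/(1+k*(q@q))
    return d['c2w'][:3,3],d['c2w'][:3,:3]@np.r_[q,1]
def onz(f,uv,z):
    c,r=ray(f,uv);return c+r*(z-c[2])/r[2]
def two(f,a,g,b):
    c,r=ray(f,a);e,s=ray(g,b);t=np.linalg.lstsq(np.c_[r,-s],e-c,rcond=None)[0]
    return (c+r*t[0]+e+s*t[1])/2,np.linalg.norm(c+r*t[0]-e-s*t[1])
def proj(f,P):
    d=np.load('pics/'+f+'.npz');K=d['K'];w=np.linalg.inv(d['c2w']);q=w[:3,:3]@np.array(P)+w[:3,3]
    q=q[:2]/q[2];q=q*(1+float(d['k1'])*(q@q));return q*[K[0,0],K[1,1]]+K[:2,2]
E
python3 - <<'E'
from h import *
for n in('scene','top','wrist'):snap(n,n+'0.png')
a=[cv2.imread(f'pics/{n}0.png') for n in('scene','top')]
print(status.get_obs())
for n in('scene0','top0'):print(np.load(f'pics/{n}.npz')['c2w'])
E
```

```text
pics
{'t': 0.15, 'joint_positions': array([ 1.18800386e+00,  1.26272756e-01, -4.03789241e-02,  1.40539631e+00,
       -3.17202623e-06,  1.57081151e+00]), 'qvel': array([ 0.00144053, -0.00113126,  0.00455799,  0.00113767, -0.00015664,
       -0.00070589]), 'effort': array([ 2.07955913e-03, -4.36276889e+01,  3.53148580e+01,  1.35841322e-02,
        1.38326777e-04, -1.32534549e-06]), 'eef_pos': array([0.19596494, 0.48668011, 0.20448961]), 'ee_rot': array([ 1.90237232e-01,  9.81737951e-01, -6.14703832e-04, -1.17489644e-04]), 'contact_force': array([ 0.26715733, -0.0765144 , -0.34604346]), 'torque': array([ 0.02637441, -0.03711703,  0.00201605]), 'gripper_force': 0.0, 'finger_gap': 0.08543280962309711}
[[ 0.56595285 -0.50355083  0.65278935 -0.26941101]
 [-0.82424614 -0.36265685  0.43485435 -0.52576511]
 [ 0.01776726 -0.78416616 -0.6202965   0.9440224 ]
 [ 0.          0.          0.          1.        ]]
[[-0.12159462 -0.96751952  0.22163196  0.38163014]
 [-0.99256132  0.1198866  -0.02119501  0.08719245]
 [-0.00606411 -0.22256051 -0.97490002  1.01905883]
 [ 0.          0.          0.          1.        ]]
```

View pics/scene0.png

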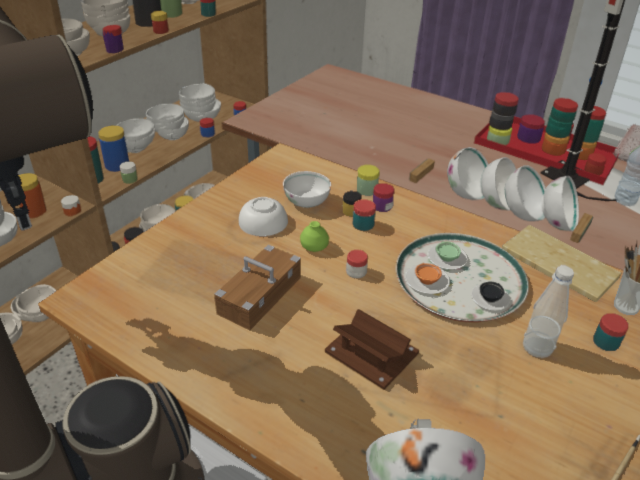

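View pics/top0.png

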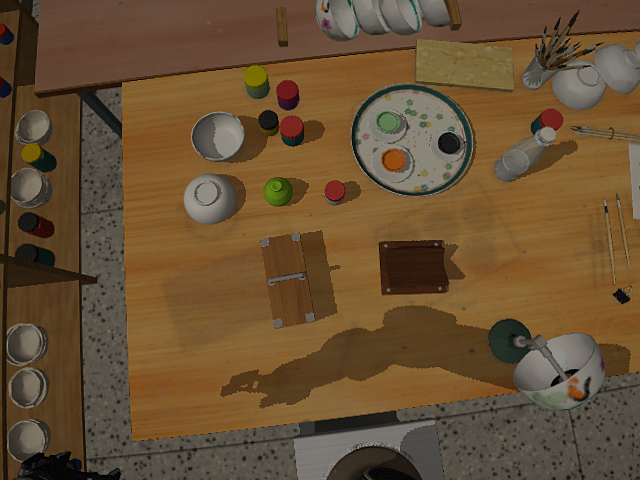

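The case's lid corners are near (265,242), (295,237), (312,318) and (278,324) in the top view, with the handle at (287,279). The rest is near (413,267). The green dropper (278,191), bowl (210,197) and red-lidded jar (335,191) are clear of the path. Next I zoom in on both.

Run:
```python
import cv2,numpy as np
t=cv2.imread('pics/top0.png')[225:335,250:460];s=cv2.imread('pics/scene0.png')[235:390,205:430]
t=cv2.resize(t,None,fx=3.5,fy=3.5,interpolation=2)[:, :735];s=cv2.resize(s,(0,0),fx=3.5,fy=3.5,interpolation=2)
cv2.imwrite('pics/tc.png',t);cv2.imwrite('pics/sc.png',s);print(t.shape,s.shape)
```

```text
(385, 735, 3) (542, 788, 3)
```

View pics/tc.png

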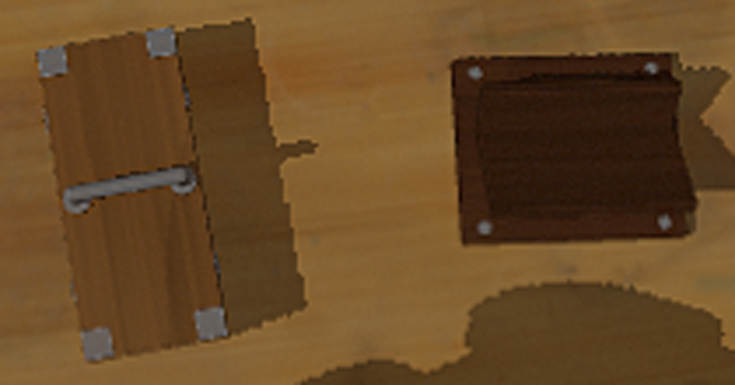

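View pics/sc.png

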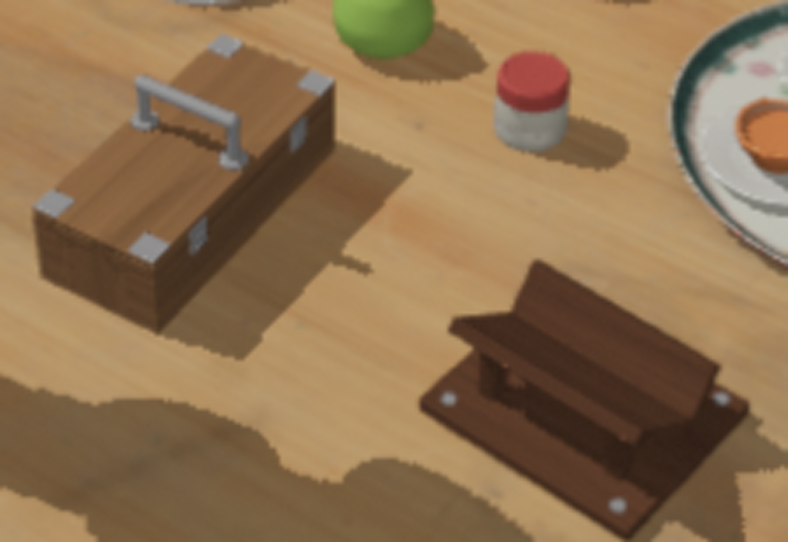

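The rest opens toward the robot (−x), with its back on the far side and its yaw near 0. The case's length is roughly along x. Corner pixels come from these crops.

Run:
```python
from h import *
np.set_printoptions(precision=4,suppress=True)
T=lambda a,b:(250+a/3.5,225+b/3.5); S=lambda a,b:(205+a/3.5,235+b/3.5)
L=[onz('top0',T(*p),.06) for p in[(37,50),(175,28),(228,338),(88,362)]]
print('lid',np.array(L),'mean',np.mean(L,0)); d=L[0]+L[1]-L[2]-L[3];print('len',np.linalg.norm(d)/2,'yaw',np.degrees(np.arctan2(d[1],d[0])),'wid',np.linalg.norm(L[0]-L[1]),np.linalg.norm(L[3]-L[2]))
Ls=[onz('scene0',S(*p),.06) for p in[(226,37),(334,84),(158,260),(36,208)]];print('scene lid',np.array(Ls),np.mean(Ls,0))
for n,a,b in(('barL',(72,198),(142,82)),('barR',(188,180),(237,120))):
  print(n,two('top0',T(*a),'scene0',S(*b)))
B=[onz('top0',T(*p),.008) for p in[(450,60),(677,53),(695,233),(462,243)]];print('base',np.array(B),np.mean(B,0))
B=[onz('scene0',S(*p),.008) for p in[(421,402),(747,405),(628,532)]];print('base sc L,Rback,Rfront',np.array(B))
print('backtop sc',onz('scene0',S(537,262),.062),onz('scene0',S(717,368),.062))
print('ledge sc',onz('scene0',S(452,326),.073),onz('scene0',S(640,437),.073))
```

```text
lid [[0.591  0.1808 0.06  ]
 [0.5945 0.0908 0.06  ]
 [0.3953 0.0811 0.06  ]
 [0.3912 0.1688 0.06  ]] mean [0.493  0.1304 0.06  ]
len 0.19980839741612993 yaw 3.1105346322810026 wid 0.09012777546811564 0.0877667754340401
scene lid [[0.593  0.1763 0.06  ]
 [0.5952 0.0898 0.06  ]
 [0.4036 0.0798 0.06  ]
 [0.3953 0.1677 0.06  ]] [0.4968 0.1284 0.06  ]
barL (array([0.4904, 0.1636, 0.0963]), np.float64(0.003929369841788071))
barR (array([0.4928, 0.0919, 0.0995]), np.float64(0.005155690025853956))
base [[ 0.561  -0.0916  0.008 ]
 [ 0.5466 -0.2465  0.008 ]
 [ 0.4249 -0.2358  0.008 ]
 [ 0.4381 -0.0804  0.008 ]] [ 0.4926 -0.1636  0.008 ]
base sc L,Rback,Rfront [[ 0.4408 -0.0828  0.008 ]
 [ 0.5484 -0.2397  0.008 ]
 [ 0.4274 -0.2284  0.008 ]]
backtop sc [ 0.5299 -0.1033  0.062 ] [ 0.5162 -0.2297  0.062 ]
ledge sc [ 0.4486 -0.0963  0.073 ] [ 0.4382 -0.2228  0.073 ]
```

```bash
cat >> h.py <<'E'
np.set_printoptions(precision=4,suppress=True)
def plan(pos,Rt,n,start=None):
    o=status.get_obs()
    p0,R0=(o['eef_pos'],R.from_quat(o['ee_rot'])) if start is None else start
    v=(R0.inv()*Rt).as_rotvec()/n
    A=sum(R.from_rotvec(v*k).as_matrix() for k in range(n))
    P=R0.inv().apply(np.array(pos)-p0)
    print(n,'rows of',np.round(np.linalg.solve(A,P),4).tolist(),np.round(np.degrees(v),2).tolist())
def tool(yaw,tilt,s=1):
    # tilt deg forward about; s=+1: tool y along heading
    a=np.radians(yaw);b=np.radians(tilt);h=np.array([np.cos(a),np.sin(a),0]);k=np.array([0,0,1.])
    z=np.sin(b)*h-np.cos(b)*k;y=s*(np.cos(b)*h+np.sin(b)*k);x=np.cross(y,z)
    return R.from_matrix(np.c_[x,y,z])
E
python3 -c "
from h import *
plan([.494,.1295,.2],tool(3.2,0),16)"
```

```text
16 rows of [-0.0307, 0.0012, 0.0003] [-0.0, 0.0, 4.05]
```

```bash
python3 -m crank '[[-0.0307,0.0012,0.0003,0,0,4.05,1],[-0.0307,0.0012,0.0003,0,0,4.05,1],[-0.0307,0.0012,0.0003,0,0,4.05,1],[-0.0307,0.0012,0.0003,0,0,4.05,1],[-0.0307,0.0012,0.0003,0,0,4.05,1],[-0.0307,0.0012,0.0003,0,0,4.05,1],[-0.0307,0.0012,0.0003,0,0,4.05,1],[-0.0307,0.0012,0.0003,0,0,4.05,1]]' 110
python3 -m crank '[[-0.0307,0.0012,0.0003,0,0,4.05,1],[-0.0307,0.0012,0.0003,0,0,4.05,1],[-0.0307,0.0012,0.0003,0,0,4.05,1],[-0.0307,0.0012,0.0003,0,0,4.05,1],[-0.0307,0.0012,0.0003,0,0,4.05,1],[-0.0307,0.0012,0.0003,0,0,4.05,1],[-0.0307,0.0012,0.0003,0,0,4.05,1],[-0.0307,0.0012,0.0003,0,0,4.05,1]]' 
python3 -m crank '[[0,0,0,0,0,0,1],[0,0,0,0,0,0,1]]'
python3 - <<'E'
from h import *
snap('wrist','w1.png')
E
```

```text
t: 0.82
eef_pos: [0.3986, 0.3508, 0.2022]
ee_rot: [0.458, 0.889, -0.0, -0.0]
contact_force: [-0.4, -0.1, 0.2]
finger_gap: 0.0858
gripper_force: 0.0
t: 1.48
eef_pos: [0.4954, 0.1282, 0.1999]
ee_rot: [0.688, 0.726, -0.0, -0.0]
contact_force: [0.8, 0.9, -0.4]
finger_gap: 0.0853
gripper_force: 0.0
t: 1.65
eef_pos: [0.4952, 0.1283, 0.2001]
ee_rot: [0.688, 0.726, -0.0, -0.0]
contact_force: [-0.2, -0.8, 0.3]
finger_gap: 0.085
gripper_force: 0.0
```

View pics/w1.png

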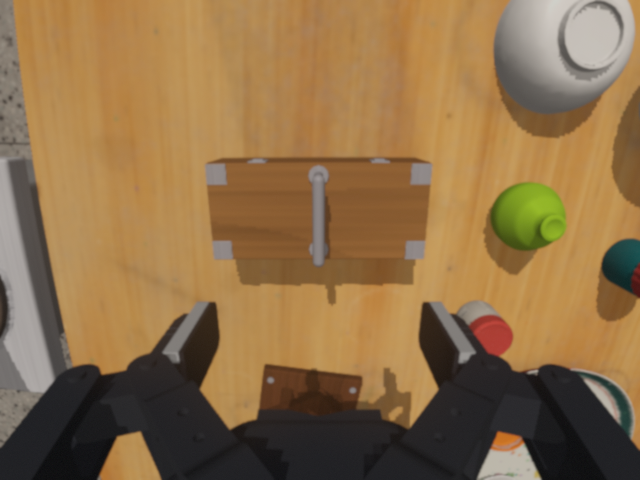

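The wrist view shows the bar from about (318,175) to (319,262) and the lid corners at (207,162), (431,162), (425,258) and (214,258). The dropper and jar are well clear.

Run:
```python
from h import *
a,b=onz('w1',(318.5,172),.092),onz('w1',(319,263),.092);print(a,b,(a+b)/2)
L=[onz('w1',p,.06) for p in[(207,162),(431,162),(425,258),(214,258)]];print(np.mean(L,0),L)
x,y=np.mean(L,0)[:2]
d=L[1]+L[2]-L[0]-L[3];print(np.degrees(np.arctan2(d[1],d[0])),np.linalg.norm(d)/2)
plan([x,y,.076],tool(3.2,0),8)
```

```text
[0.4922 0.1717 0.092 ] [0.4968 0.0952 0.092 ] [0.4945 0.1334 0.092 ]
[0.495 0.132 0.06 ] [array([0.3947, 0.1713, 0.06  ]), array([0.5899, 0.1821, 0.06  ]), array([0.5976, 0.0928, 0.06  ]), array([0.3979, 0.0818, 0.06  ])]
3.1474405994173242 0.19777517370780573
8 rows of [0.0003, 0.0, 0.0155] [-0.0, -0.0, 0.0]
```

```bash
python3 -m crank '[[0.0004,0,0.0155,0,0,0,1],[0.0004,0,0.0155,0,0,0,1],[0.0004,0,0.0155,0,0,0,1],[0.0004,0,0.0155,0,0,0,1],[0.0004,0,0.0155,0,0,0,1],[0.0004,0,0.0155,0,0,0,1],[0.0004,0,0.0155,0,0,0,1],[0.0004,0,0.0155,0,0,0,0.5]]' 
python3 -m crank '[[0,0,0,0,0,0,-1],[0,0,0,0,0,0,-1],[0,0,0,0,0,0,-1],[0,0,0,0,0,0,-1],[0,0,0,0,0,0,-1],[0,0,0,0,0,0,-1],[0,0,0,0,0,0,-1],[0,0,0,0,0,0,-1]]' 118
python3 -c "
from bench import status
o=status.get_obs();print(o['contact_force'],o['torque'])"
```

```text
t: 2.37
eef_pos: [0.4946, 0.1344, 0.0755]
ee_rot: [0.686, 0.728, 0.0, -0.0]
contact_force: [-0.4, 0.2, -0.2]
finger_gap: 0.0755
gripper_force: 0.0
t: 3.03
eef_pos: [0.4951, 0.1329, 0.0766]
ee_rot: [0.687, 0.727, 0.0, 0.0]
contact_force: [0.3, 0.2, 0.1]
finger_gap: -0.0
gripper_force: 0.0
[0.28169632 0.24461591 0.06241816] [0.00530697 0.00351182 0.01195441]
```

The fingers closed on nothing, so I look before doing anything else.

Run:
```python
from h import *
a=snap('wrist','w2.png');b=snap('scene','s2.png')
b=cv2.resize(b[200:350,170:370],(800//2*1,300));
a=cv2.resize(a,(400,300))
cv2.imwrite('pics/c2.png',np.hstack([a,b])[:,:,::-1]);print(status.get_obs()['finger_gap'],status.get_obs()['joint_positions'])
```

```text
-0.00012305599853355224 [ 0.2623  0.1343 -0.314   1.1224  0.      1.7761]
```

View pics/c2.png

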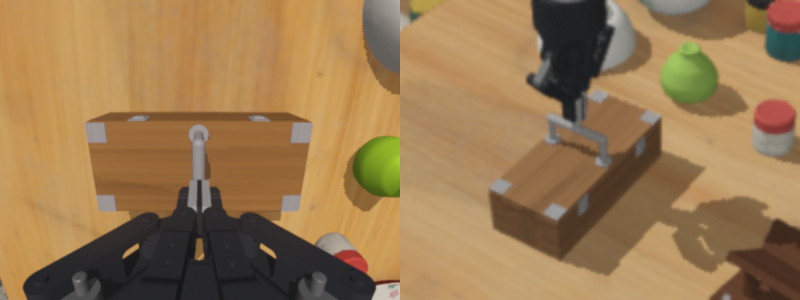

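The fingers are shut and appear to end right at the bar instead of around it. I project the measured TCP and the expected bar position to see which one is off.

Run:
```python
from h import *
o=status.get_obs();print(o['eef_pos'])
print('tcp',proj('s2',o['eef_pos']),'bar',proj('s2',[.495,.132,.092]),'bar tcp height for tip 261:',[(z,proj('s2',[.4951,.1329,z])) for z in(.09,.1,.11)])
print('wrist bar',proj('w2',[.495,.132,.092]),'tcp',proj('w2',o['eef_pos']))
b=cv2.imread('pics/s2.png')[225:305,210:320];cv2.imwrite('pics/c3.png',cv2.resize(b,(770,560),interpolation=cv2.INTER_CUBIC))
```

```text
[0.495  0.1329 0.0764]
tcp [257.4486 269.7595] bar [257.4646 264.4349] bar tcp height for tip 261: [(0.09, array([257.2059, 264.9604])), (0.1, array([257.0113, 261.4082])), (0.11, array([256.8153, 257.8218]))]
wrist bar [319.3366 296.2964] tcp [319.3778 281.0702]
```

View pics/c3.png

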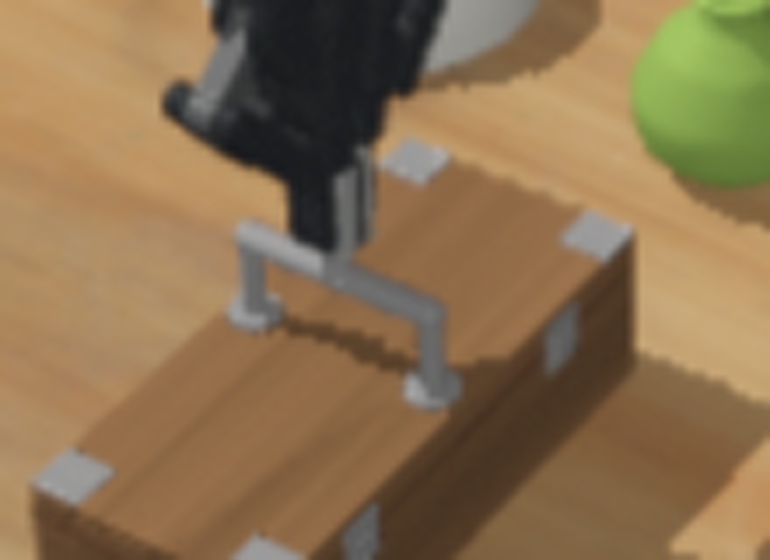

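The tips end just above the bar, at about z≈0.098, so the real tips sit about 20 mm behind the reported TCP. Because the fingers shut without touching the bar, the tips must be at z≥0.097. That makes it safe to open, go down 24 mm and close again.

```bash
python3 -m crank '[[0,0,0,0,0,0,1],[0,0,0,0,0,0,1],[0,0,0,0,0,0,1],[0,0,0,0,0,0,1],[0,0,0.006,0,0,0,1],[0,0,0.006,0,0,0,1],[0,0,0.006,0,0,0,1],[0,0,0.006,0,0,0,0.5]]' 
python3 -m crank '[[0,0,0,0,0,0,-1],[0,0,0,0,0,0,-1],[0,0,0,0,0,0,-1],[0,0,0,0,0,0,-1],[0,0,0,0,0,0,-1],[0,0,0,0,0,0,-1],[0,0,0,0,0,0,-1],[0,0,0,0,0,0,-1]]' 118
python3 -c "
from bench import status
o=status.get_obs();print(o['contact_force'],o['torque'])"
```

```text
t: 3.8
eef_pos: [0.4946, 0.1328, 0.0513]
ee_rot: [0.687, 0.727, -0.0, -0.0]
contact_force: [-0.1, 0.6, -0.2]
finger_gap: 0.0754
gripper_force: 0.0
t: 4.47
eef_pos: [0.4949, 0.133, 0.0529]
ee_rot: [0.687, 0.727, 0.0, 0.0]
contact_force: [-3.2, -0.1, 6.3]
finger_gap: 0.0057
gripper_force: 115.8
[-3.2129505  -0.14780154  6.27785789] [-0.0488321   0.62065798 -0.02611257]
```

The gap is 5.7 mm on a 10 mm bar, with an upward push on the tool, so the tips may be pinching only the top of the bar. I take a close look.

Run:
```python
from h import *
snap('scene','s4.png')
b=cv2.imread('pics/s4.png')[225:305,210:320];cv2.imwrite('pics/c4.png',cv2.resize(b,(770,560),interpolation=cv2.INTER_CUBIC))
o=status.get_obs();print(proj('s4',o['eef_pos']),o['joint_positions'])
```

```text
[257.8342 277.8589] [ 0.2624  0.1472 -0.3525  1.0706  0.0001  1.7762]
```

View pics/c4.png

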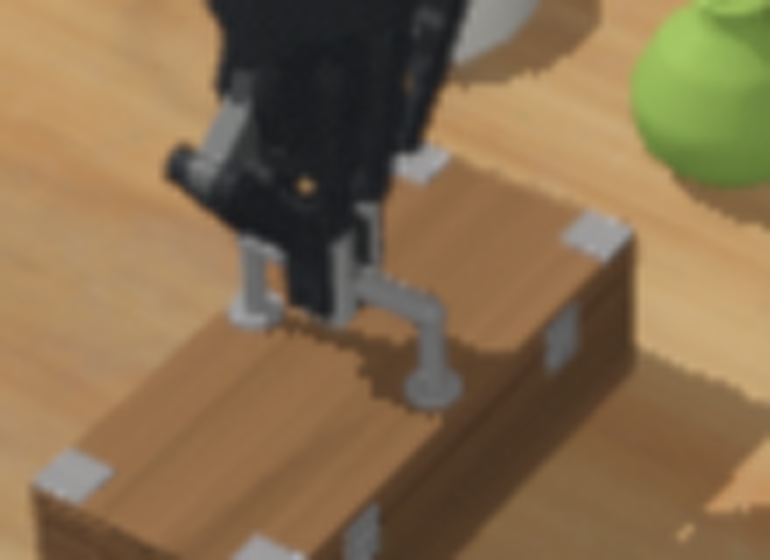

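The pads do straddle the bar, with the tips about 15–20 mm below it, so the grasp is good. Now I lift gently and read the moment.

```bash
python3 -m crank '[[0,0,-0.003,0,0,0,-1],[0,0,-0.005,0,0,0,-1],[0,0,-0.007,0,0,0,-1],[0,0,-0.01,0,0,0,-1],[0,0,-0.01,0,0,0,-1],[0,0,-0.01,0,0,0,-1],[0,0,-0.01,0,0,0,-1],[0,0,-0.005,0,0,0,-1]]' 120
python3 -m crank '[[0,0,0,0,0,0,-1],[0,0,0,0,0,0,-1],[0,0,0,0,0,0,-1],[0,0,0,0,0,0,-1]]'
python3 - <<'E'
from h import *
o=status.get_obs();print(o['contact_force'],o['torque'])
snap('scene','s5.png')
b=cv2.imread('pics/s5.png')[200:320,190:350];cv2.imwrite('pics/c5.png',cv2.resize(b,(640,480),interpolation=cv2.INTER_CUBIC))
E
```

```text
t: 5.18
eef_pos: [0.4958, 0.1331, 0.1145]
ee_rot: [0.687, 0.727, 0.001, 0.001]
contact_force: [0.3, 0.5, -6.7]
finger_gap: 0.0057
gripper_force: 117.6
t: 5.52
eef_pos: [0.4945, 0.1328, 0.1116]
ee_rot: [0.687, 0.727, -0.001, -0.0]
contact_force: [0.3, -0.5, -7.1]
finger_gap: 0.0057
gripper_force: 117.6
[ 0.2549 -0.5383 -7.0622] [0.0042 0.3548 0.0479]
```

View pics/c5.png

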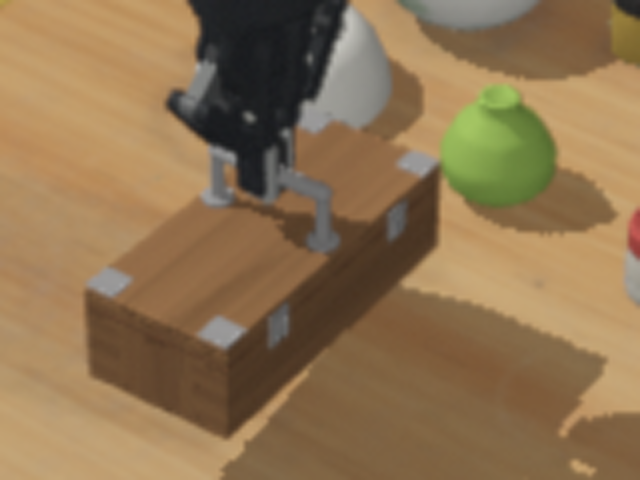

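The case is held level. The load is 7.06 N and the moment is +0.355 N·m about y, so the centre of mass is 50 mm toward +x, which is the far end. It has to turn 180°, and I will check the moment again after tilting. First I raise it, then turn.

```bash
python3 -m crank '[[0,0,-0.006,0,0,0,-1],[0,0,-0.012,0,0,0,-1],[0,0,-0.012,0,0,0,-1],[0,0,-0.012,0,0,0,-1],[0,0,-0.012,0,0,0,-1],[0,0,-0.012,0,0,0,-1],[0,0,-0.012,0,0,0,-1],[0,0,-0.006,0,0,0,-1]]' >/dev/null
python3 -m crank '[[0,0,0,0,0,-3,-1],[0,0,0,0,0,-5,-1],[0,0,0,0,0,-6,-1],[0,0,0,0,0,-6,-1],[0,0,0,0,0,-6,-1],[0,0,0,0,0,-6,-1],[0,0,0,0,0,-6,-1],[0,0,0,0,0,-6,-1]]' >/dev/null
python3 -m crank '[[0,0,0,0,0,-6,-1],[0,0,0,0,0,-6,-1],[0,0,0,0,0,-6,-1],[0,0,0,0,0,-6,-1],[0,0,0,0,0,-6,-1],[0,0,0,0,0,-6,-1],[0,0,0,0,0,-6,-1],[0,0,0,0,0,-6,-1]]' >/dev/null
python3 -m crank '[[0,0,0,0,0,-6,-1],[0,0,0,0,0,-6,-1],[0,0,0,0,0,-6,-1],[0,0,0,0,0,-6,-1],[0,0,0,0,0,-6,-1],[0,0,0,0,0,-6,-1],[0,0,0,0,0,-6,-1],[0,0,0,0,0,-6,-1]]' >/dev/null
python3 -m crank '[[0,0,0,0,0,-6,-1],[0,0,0,0,0,-6,-1],[0,0,0,0,0,-6,-1],[0,0,0,0,0,-5,-1],[0,0,0,0,0,-4,-1],[0,0,0,0,0,-3,-1],[0,0,0,0,0,-1.6,-1],[0,0,0,0,0,0,-1]]'
python3 - <<'E'
from h import *
o=status.get_obs();print(o['contact_force'],o['torque'],o['joint_positions'])
Rt=R.from_quat(o['ee_rot']);print(Rt.as_matrix())
# tilt pre-pose: bar .25 high, 100mm toward robot side of the rest
bar=np.array([.445,-.16,.30]);T=tool(-5.2,55,-1)
plan(bar+.039*T.as_matrix()[:,2],T,24)
E
```

```text
t: 8.9
eef_pos: [0.4952, 0.1329, 0.1963]
ee_rot: [-0.675, 0.738, -0.0, 0.0]
contact_force: [-0.1, -0.4, -6.9]
finger_gap: 0.0057
gripper_force: 117.8
[-0.1131 -0.4413 -6.895 ] [ 0.0189 -0.2732 -0.0799] [ 0.2624  0.1021 -0.0855  1.3827 -0.0004 -1.2195]
[[-0.0888 -0.9961  0.0005]
 [-0.9961  0.0888 -0.0003]
 [ 0.0002 -0.0006 -1.    ]]
24 rows of [0.0123, -0.0019, -0.003] [2.29, 0.0, 0.0]
```

```bash
for i in 1; do :; done
python3 -m crank '[[0.0123,-0.0019,-0.003,2.29,0,0,-1],[0.0123,-0.0019,-0.003,2.29,0,0,-1],[0.0123,-0.0019,-0.003,2.29,0,0,-1],[0.0123,-0.0019,-0.003,2.29,0,0,-1],[0.0123,-0.0019,-0.003,2.29,0,0,-1],[0.0123,-0.0019,-0.003,2.29,0,0,-1],[0.0123,-0.0019,-0.003,2.29,0,0,-1],[0.0123,-0.0019,-0.003,2.29,0,0,-1]]'
python3 -m crank '[[0.0123,-0.0019,-0.003,2.29,0,0,-1],[0.0123,-0.0019,-0.003,2.29,0,0,-1],[0.0123,-0.0019,-0.003,2.29,0,0,-1],[0.0123,-0.0019,-0.003,2.29,0,0,-1],[0.0123,-0.0019,-0.003,2.29,0,0,-1],[0.0123,-0.0019,-0.003,2.29,0,0,-1],[0.0123,-0.0019,-0.003,2.29,0,0,-1],[0.0123,-0.0019,-0.003,2.29,0,0,-1]]'
python3 -m crank '[[0.0123,-0.0019,-0.003,2.29,0,0,-1],[0.0123,-0.0019,-0.003,2.29,0,0,-1],[0.0123,-0.0019,-0.003,2.29,0,0,-1],[0.0123,-0.0019,-0.003,2.29,0,0,-1],[0.0123,-0.0019,-0.003,2.29,0,0,-1],[0.0123,-0.0019,-0.003,2.29,0,0,-1],[0.0123,-0.0019,-0.003,2.29,0,0,-1],[0.0123,-0.0019,-0.003,2.29,0,0,-1]]'
python3 -m crank '[[0,0,0,0,0,0,-1],[0,0,0,0,0,0,-1]]'
python3 - <<'E'
from h import *
o=status.get_obs();print(o['contact_force'],o['torque'],o['joint_positions'])
print(R.from_quat(o['ee_rot']).as_matrix())
a=snap('scene','s6.png')[150:400,180:460];b=snap('top','t6.png')[180:400,300:480]
a=cv2.resize(a,(448,400));b=cv2.resize(b,(327,400))
cv2.imwrite('pics/c6.png',np.hstack([a,b])[:,:,::-1])
E
```

```text
t: 9.57
eef_pos: [0.4971, 0.0333, 0.222]
ee_rot: [-0.666, 0.729, -0.118, 0.108]
contact_force: [-0.6, 0.8, -7.1]
finger_gap: 0.0056
gripper_force: 118.0
t: 10.23
eef_pos: [0.4905, -0.0647, 0.2492]
ee_rot: [-0.64, 0.701, -0.232, 0.212]
contact_force: [0.1, -0.5, -7.3]
finger_gap: 0.0056
gripper_force: 118.1
t: 10.9
eef_pos: [0.4756, -0.1619, 0.276]
ee_rot: [-0.598, 0.656, -0.34, 0.311]
contact_force: [0.3, 0.9, -7.0]
finger_gap: 0.0055
gripper_force: 118.3
t: 11.07
eef_pos: [0.4755, -0.1622, 0.2756]
ee_rot: [-0.598, 0.657, -0.339, 0.31]
contact_force: [-0.1, 0.6, -7.1]
finger_gap: 0.0056
gripper_force: 118.4
[-0.1304  0.5844 -7.0957] [0.1778 2.119  0.086 ] [-0.5736 -0.6443 -0.8508  0.467   0.3883 -1.8618]
[[-0.0927 -0.5747  0.8131]
 [-0.9957  0.0552 -0.0745]
 [-0.002  -0.8165 -0.5773]]
```

View pics/c6.png

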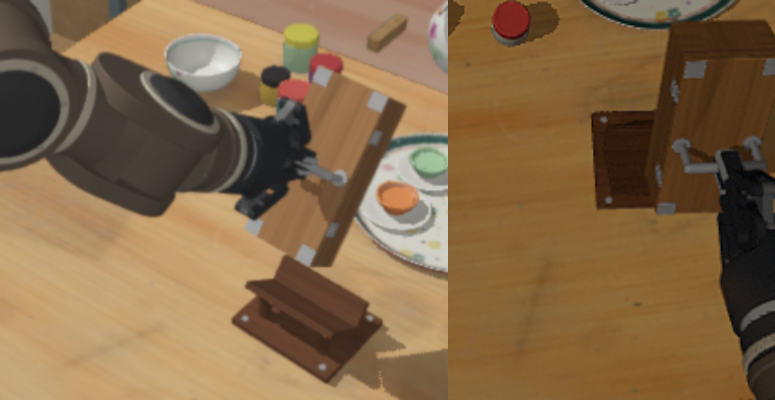

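The case is tilted 55° over the rest, with lid outer corners near crop (246,232), (303,263), (388,95) and (318,66). The +2.1 N·m moment with the load ahead of the wrist confirms the sign convention, so the heavy end is now the lower, near end. I check the predicted corners against the picture.

Run:
```python
from h import *
o=status.get_obs();M=R.from_quat(o['ee_rot']).as_matrix();z=M[:,2];u=-M[:,1];w=M[:,0]
for k in(.019,.03,.039):
  bar=o['eef_pos']-k*z
  lid=bar+.032*z
  S=[];T=[]
  for a,b in((-1,-1),(-1,1),(1,-1),(1,1)):
    p=lid+a*.1*u+b*.045*w; S.append((proj('s6',p)-[180,150])*1.6);T.append((proj('t6',p)-[300,180])*1.817+[448,0])
  print(k,'scene',np.round(S).tolist(),'top',np.round(T).tolist())
```

```text
0.019 scene [[255.0, 228.0], [320.0, 265.0], [325.0, 65.0], [395.0, 96.0]] top [[654.0, 195.0], [738.0, 192.0], [685.0, 47.0], [785.0, 44.0]]
0.03 scene [[250.0, 228.0], [316.0, 265.0], [321.0, 64.0], [392.0, 95.0]] top [[656.0, 203.0], [741.0, 200.0], [688.0, 55.0], [789.0, 52.0]]
0.039 scene [[247.0, 228.0], [312.0, 265.0], [318.0, 63.0], [389.0, 94.0]] top [[658.0, 210.0], [743.0, 206.0], [690.0, 61.0], [792.0, 58.0]]
```

Predicted and observed corners agree to within a few millimetres with the bar 39 mm behind the TCP. Now I compute the shifts to the pre-place pose (70 mm up-slope and 8 mm off the back) and the final pose.

Run:
```python
from h import *
o=status.get_obs();M=R.from_quat(o['ee_rot']).as_matrix()
bar=o['eef_pos']-.039*M[:,2]
T=tool(-5.2,55,-1);Z=T.as_matrix();u=-Z[:,1];n=-Z[:,2]
C=np.array([.501,-.1645,.034]);f=C+.1*u+.092*n
print('final bar',f,'now',bar,'tool shift to final',M.T@(f-bar))
print('pre tool shift',M.T@(f+.07*u+.008*n-bar))
print(np.degrees((R.from_matrix(M).inv()*T).as_rotvec()))
```

```text
final bar [ 0.4831 -0.1629  0.1687] now [ 0.4449 -0.1585  0.2995] tool shift to final [0.001  0.0848 0.1067]
pre tool shift [0.001  0.0149 0.0985]
[ 0.1633  0.0784 -0.0225]
```

```bash
python3 -m crank '[[0,0.0015,0.006,0,0,0,-1],[0,0.0015,0.013,0,0,0,-1],[0,0.002,0.015,0,0,0,-1],[0.001,0.002,0.015,0,0,0,-1],[0,0.002,0.015,0,0,0,-1],[0,0.002,0.015,0,0,0,-1],[0,0.002,0.013,0,0,0,-1],[0,0.002,0.0065,0,0,0,-1]]' >/dev/null
python3 -m crank '[[0,0.006,0,0,0,0,-1],[0,0.01,0,0,0,0,-1],[0,0.01,0,0,0,0,-1],[0,0.01,0,0,0,0,-1],[0,0.008,0,0,0,0,-1],[0,0.006,0,0,0,0,-1],[0,0.003,0,0,0,0,-1],[0,0,0,0,0,0,-1]]'
python3 - <<'E'
from h import *
o=status.get_obs();M=R.from_quat(o['ee_rot']).as_matrix()
bar=o['eef_pos']-.039*M[:,2];print(o['contact_force'],o['torque'],M.T@(np.array([.4831,-.1629,.1687])-bar))
E
```

```text
t: 12.5
eef_pos: [0.5176, -0.1667, 0.1648]
ee_rot: [-0.598, 0.655, -0.34, 0.311]
contact_force: [0.8, 0.2, -6.9]
finger_gap: 0.0055
gripper_force: 118.4
[ 0.8291  0.1854 -6.9221] [ 0.1572  2.0857 -0.006 ] [-0.0006  0.0168  0.0083]
```

```bash
python3 -m crank '[[0,0.003,0,0,0,0,-1],[0,0.003,0,0,0,0,-1],[0,0.003,0,0,0,0,-1],[0,0.002,0,0,0,0,-1],[0,0,0,0,0,0,-1]]'
python3 -m crank '[[0,0.0015,0,0,0,0,-1],[0,0.001,0,0,0,0,-1],[0,0,0,0,0,0,-1]]'
python3 -c "
from h import *
o=status.get_obs();M=R.from_quat(o['ee_rot']).as_matrix()
bar=o['eef_pos']-.039*M[:,2];print(M.T@o['contact_force'],o['torque'],M.T@(np.array([.4831,-.1629,.1687])-bar))"
```

```text
t: 12.92
eef_pos: [0.5117, -0.1658, 0.1558]
ee_rot: [-0.599, 0.655, -0.34, 0.311]
contact_force: [0.7, -0.2, -7.1]
finger_gap: 0.0053
gripper_force: 118.4
t: 13.17
eef_pos: [0.5109, -0.166, 0.155]
ee_rot: [-0.599, 0.655, -0.341, 0.312]
contact_force: [1.2, 0.0, -6.4]
finger_gap: 0.0058
gripper_force: 118.5
[-0.1138  4.5377  4.6708] [0.2327 1.8935 0.0282] [-0.0006  0.0048  0.0082]
```

```bash
python3 -m crank '[[0,0.001,0,0,0,0,-1],[0,0,0,0,0,0,-1]]'
python3 -m crank '[[0,0.001,0,0,0,0,-1],[0,0,0,0,0,0,-1]]'
python3 -c "
from h import *
o=status.get_obs();M=R.from_quat(o['ee_rot']).as_matrix()
bar=o['eef_pos']-.039*M[:,2];print(M.T@o['contact_force'],o['torque'],M.T@(np.array([.4831,-.1629,.1687])-bar))"
```

```text
t: 13.33
eef_pos: [0.5106, -0.166, 0.1547]
ee_rot: [-0.598, 0.654, -0.341, 0.312]
contact_force: [0.5, -0.1, -5.2]
finger_gap: 0.0059
gripper_force: 118.7
t: 13.5
eef_pos: [0.5102, -0.1661, 0.1543]
ee_rot: [-0.598, 0.654, -0.342, 0.312]
contact_force: [0.0, -0.2, -2.8]
finger_gap: 0.0057
gripper_force: 118.8
[0.2358 2.2733 1.6733] [ 0.1716  1.1412 -0.0315] [-0.0007  0.0038  0.0084]
```

Contact with the ledge. Now I slide it toward the back.

```bash
python3 -m crank '[[0,0,0.002,0,0,0,-1],[0,0,0.002,0,0,0,-1],[0,0,0,0,0,0,-1]]'
python3 -c "
from h import *
o=status.get_obs();M=R.from_quat(o['ee_rot']).as_matrix()
bar=o['eef_pos']-.039*M[:,2];print(M.T@o['contact_force'],o['torque'],M.T@(np.array([.4831,-.1629,.1687])-bar))"
python3 -m crank '[[0,0,0.0015,0,0,0,-1],[0,0,0.0015,0,0,0,-1],[0,0,0,0,0,0,-1]]'
python3 -c "
from h import *
o=status.get_obs();M=R.from_quat(o['ee_rot']).as_matrix()
bar=o['eef_pos']-.039*M[:,2];print(M.T@o['contact_force'],o['torque'],M.T@(np.array([.4831,-.1629,.1687])-bar))"
```

```text
t: 13.75
eef_pos: [0.5135, -0.1663, 0.1514]
ee_rot: [-0.599, 0.654, -0.341, 0.312]
contact_force: [0.3, -0.1, -1.6]
finger_gap: 0.0054
gripper_force: 118.9
[0.079  1.1206 1.1026] [ 0.051   0.8643 -0.045 ] [-0.0007  0.0033  0.004 ]
t: 14.0
eef_pos: [0.5158, -0.1664, 0.1494]
ee_rot: [-0.599, 0.655, -0.341, 0.312]
contact_force: [1.0, -1.0, -1.5]
finger_gap: 0.0053
gripper_force: 118.8
[0.8863 0.6404 1.7741] [ 0.0751  0.7931 -0.1362] [-0.0006  0.003   0.001 ]
```

```bash
python3 -m crank '[[0,0,0.0015,0,0,0,-1],[0,0,0.0015,0,0,0,-1],[0,0,0,0,0,0,-1]]'
python3 -c "
from h import *
o=status.get_obs();M=R.from_quat(o['ee_rot']).as_matrix()
bar=o['eef_pos']-.039*M[:,2];print(M.T@o['contact_force'],o['torque'],M.T@(np.array([.4831,-.1629,.1687])-bar))"
python3 -m crank '[[0,0,0.0015,0,0,0,-1],[0,0,0,0,0,0,-1]]'
python3 -c "
from h import *
o=status.get_obs();M=R.from_quat(o['ee_rot']).as_matrix()
bar=o['eef_pos']-.039*M[:,2];print(M.T@o['contact_force'],o['torque'],M.T@(np.array([.4831,-.1629,.1687])-bar))"
```

```text
t: 14.25
eef_pos: [0.518, -0.1666, 0.1473]
ee_rot: [-0.599, 0.655, -0.341, 0.311]
contact_force: [-0.1, -0.1, -0.4]
finger_gap: 0.0055
gripper_force: 118.9
[0.1151 0.3631 0.136 ] [ 0.0991  0.7278 -0.0519] [-0.0005  0.0026 -0.002 ]
t: 14.42
eef_pos: [0.5196, -0.1663, 0.1473]
ee_rot: [-0.599, 0.654, -0.341, 0.312]
contact_force: [-1.3, 2.7, 3.4]
finger_gap: 0.0059
gripper_force: 119.3
[-2.5737 -1.9469 -3.2057] [0.3618 0.4081 0.2461] [-0.0002  0.0034 -0.0033]
```

Contact with the back too. I lighten the grip so it can settle, then check.

```bash
python3 -m crank '[[0,0,0.001,0,0,0,-1],[0,0,0,0,0,0,-1]]'
python3 -m crank '[[0,0,0,0,0,0,-1],[0,0,0,0,0,0,-1],[0,0,0,0,0,0,-1],[0,0,0,0,0,0,-1]]' 20
python3 -c "
from h import *
o=status.get_obs();M=R.from_quat(o['ee_rot']).as_matrix()
bar=o['eef_pos']-.039*M[:,2];print(M.T@o['contact_force'],o['torque'],M.T@(np.array([.4831,-.1629,.1687])-bar),R.from_matrix(M).as_quat())"
```

```text
t: 14.58
eef_pos: [0.5207, -0.1665, 0.1476]
ee_rot: [-0.599, 0.654, -0.341, 0.312]
contact_force: [-3.2, 3.3, 5.4]
finger_gap: 0.0058
gripper_force: 119.8
t: 14.92
eef_pos: [0.5207, -0.1665, 0.1476]
ee_rot: [-0.599, 0.654, -0.341, 0.312]
contact_force: [-2.9, 3.5, 4.7]
finger_gap: 0.0054
gripper_force: 119.9
[-3.276  -1.9837 -5.3014] [0.3676 0.1848 0.4033] [-0.0003  0.0043 -0.004 ] [-0.5987  0.6538 -0.3414  0.3124]
```

The contact positions agree with one corner about 6 mm farther in x than I estimated, at the same height, so the case is seated. Releasing in small steps.

```bash
python3 -m crank '[[0,0,-0.0005,0,0,0,-0.85],[0,0,0,0,0,0,-0.7],[0,0,0,0,0,0,-0.5],[0,0,0,0,0,0,-0.4],[0,0,0,0,0,0,-0.4],[0,0,0,0,0,0,-0.4]]' 20
python3 - <<'E'
from h import *
o=status.get_obs();M=R.from_quat(o['ee_rot']).as_matrix();print(M.T@o['contact_force'],o['torque'],o['eef_pos'])
snap('scene','s7.png');snap('top','t7.png')
z=M[:,2];u=-M[:,1];w=M[:,0];lid=np.array([.5207,-.1665,.1476])-.007*z
im={n:cv2.imread(f'pics/{n}.png') for n in('s7','t7')}
for n in im:
  h=cv2.cvtColor(im[n],cv2.COLOR_BGR2HSV);m=((h[...,1]<60)&(h[...,2]>90)).astype(np.uint8)
  k,_,st,c=cv2.connectedComponentsWithStats(m)
  P=[proj(n,lid+a*.092*u+b*.037*w) for a,b in((-1,-1),(-1,1),(1,-1),(1,1))]
  for p in P:
    j=min((j for j in range(1,k) if 5<st[j,4]<200),key=lambda j:np.hypot(*(c[j]-p)));print(n,'pred',p,'seen',c[j],st[j,4])
E
```

```text
t: 15.42
eef_pos: [0.5192, -0.1667, 0.1456]
ee_rot: [-0.599, 0.655, -0.34, 0.311]
contact_force: [0.5, -0.3, 0.6]
finger_gap: 0.0256
gripper_force: 0.0
[ 0.3016 -0.7985  0.0763] [0.0406 0.7506 0.006 ] [ 0.5192 -0.1667  0.1456]
s7 pred [350.9852 327.8224] seen [351.4545 331.    ] 11
s7 pred [382.0146 346.1383] seen [379.5638 344.6064] 94
s7 pred [388.6293 242.1444] seen [388.5529 243.0235] 85
s7 pred [421.6367 258.3364] seen [420.  258.5] 98
t7 pred [404.7709 276.843 ] seen [388.125 289.875] 8
t7 pred [438.3571 275.6065] seen [429.75  256.375] 8
t7 pred [416.6905 211.8535] seen [415.6 209.1] 10
t7 pred [455.1999 210.6532] seen [452.6 208.1] 10
```

The case stands free: the bracket positions match the seated pose, and the load on the tool is about 0. I open further and retreat straight back along the tool axis.

```bash
python3 -m crank '[[0,0,0,0,0,0,0.2],[0,0,0,0,0,0,0.2],[0,0,0,0,0,0,0.2],[0,0,-0.004,0,0,0,0.2],[0,0,-0.008,0,0,0,0.2],[0,0,-0.01,0,0,0,0.2],[0,0,-0.01,0,0,0,0.2],[0,0,-0.01,0,0,0,0.2]]'
python3 -m crank '[[0,0,-0.015,0,0,0,0.2],[0,0,-0.02,0,0,0,0.2],[0,0,-0.02,0,0,0,0.2],[0,0,-0.02,0,0,0,0.2],[0,0,-0.01,0,0,0,0.2],[0,0,0,0,0,0,0.2],[0,0,0,0,0,0,0.2],[0,0,0,0,0,0,0.2]]'
python3 - <<'E'
from h import *
a=cv2.imread('pics/s7.png');o=status.get_obs();M=R.from_quat(o['ee_rot']).as_matrix();print(o['contact_force'])
snap('scene','s8.png')
u=-M[:,1];w=M[:,0];lid=np.array([.5207,-.1665,.1476])-.007*M[:,2]
for n in('s7','s8'):
  h=cv2.cvtColor(cv2.imread(f'pics/{n}.png'),cv2.COLOR_BGR2HSV);m=((h[...,1]<60)&(h[...,2]>90)).astype(np.uint8)
  k,_,st,c=cv2.connectedComponentsWithStats(m)
  for s,b in((-1,-1),(-1,1),(1,-1),(1,1)):
    p=proj(n,lid+s*.092*u+b*.037*w);j=min((j for j in range(1,k) if 5<st[j,4]<200),key=lambda j:np.hypot(*(c[j]-p)));print(n,p,c[j],st[j,4])
g0=cv2.imread('pics/scene0.png').astype(int);g=cv2.imread('pics/s8.png').astype(int)
for nm,(x,y) in dict(jar=(357,264),bowl=(262,216),dropper=(314,237)).items():print(nm,np.abs(g-g0)[y-18:y+18,x-18:x+18].mean())
E
```

```text
t: 16.18
eef_pos: [0.4845, -0.1634, 0.1704]
ee_rot: [-0.599, 0.655, -0.34, 0.311]
contact_force: [-0.6, -0.0, 0.2]
finger_gap: 0.0512
gripper_force: 0.0
t: 16.85
eef_pos: [0.4159, -0.1574, 0.2185]
ee_rot: [-0.599, 0.655, -0.341, 0.311]
contact_force: [0.5, 0.4, -0.8]
finger_gap: 0.0514
gripper_force: 0.0
[ 0.5158  0.4333 -0.8218]
s7 [351.0001 327.828 ] [351.4545 331.    ] 11
s7 [382.032  346.1388] [379.5638 344.6064] 94
s7 [388.611  242.1442] [388.5529 243.0235] 85
s7 [421.622  258.3322] [420.  258.5] 98
s8 [351.0001 327.828 ] [349.7647 326.9765] 85
s8 [382.032  346.1388] [379.5054 344.6344] 93
s8 [388.611  242.1442] [388.5529 243.0235] 85
s8 [421.622  258.3322] [420.0606 258.4747] 99
jar 34.7554012345679
bowl 16.58127572016461
dropper 14.011831275720164
```

The case has not moved since release. A quick check that the bystanders haven't moved, in the top view, then I hand in.

Run:
```python
from h import *
snap('top','t8.png')
R_={'jar':((320,175,350,208),lambda h:(h[...,1]>140)&((h[...,0]<6)|(h[...,0]>172))),'drop':((255,165,300,215),lambda h:(h[...,0]>35)&(h[...,0]<60)&(h[...,1]>120)),'bowl':((175,165,245,230),lambda h:h[...,1]<60)}
for k,((x,y,X,Y),f) in R_.items():
  for n in('top0','t8'):
    h=cv2.cvtColor(cv2.imread(f'pics/{n}.png')[y:Y,x:X],cv2.COLOR_BGR2HSV);v=np.argwhere(f(h));print(k,n,v.mean(0)[::-1],len(v))
print(status.get_obs()['contact_force'],order.sign_off())
```

```text
jar top0 [14.4837 15.7062] 337
jar t8 [14.4837 15.7062] 337
drop top0 [22.6829 26.3186] 656
drop t8 [22.6956 26.3562] 657
bowl top0 [34.543  33.6071] 2092
bowl t8 [34.5459 33.5832] 2092
the job is handed in; nothing more can be done
[ 0.6118 -0.1747  0.1475] None
```

The kit case stands in the rest heavy end down, handle side up and facing out over the ledge. I have let go of it, the jar, bowl and dropper are where they were, and the job was handed in at about 17 s.

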